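# Find the weak spring plug and reject it

### The job

Exactly one of the four spring plugs in the rack has a tired spring, clearly easier to press than the other three, though all look alike. Feel for it by pressing the plungers straight down one at a time, about 5 mm from where you first touch each and never as far as 8 mm, until you have felt the weak one yield; then lift that plug out and set it down standing upright in the red tray. Leave the three sound plugs standing in their own nests and do not disturb the things lying around.

Things in the scene. Friction and masses are not known exactly. Their poses are not given: they have to be found in the camera images.
- rack: fixed flat aluminium block, 52 (x) by 250 (y) by 18 mm high; origin at the centre of its underside, z up, y along the row of four round nests, 60 mm apart. Each nest is 30 mm wide and 12 mm deep and holds one loose upright spring plug of about 0.15 kg, its foot on the nest's floor. Which nest holds the weak plug changes every time
- nest_1 (a point): centre of the mouth of nest 1 (at the rack's -y end), at the height of the rack's upper face, on the axis of the plug standing there (1 mm of play all round). Plug: upright brass cylinder 28 mm wide, 48 mm long, showing from the rack's upper face to 36 mm above it (grip it there, fingers across the row); black sleeve above, plunger on top
- nest_2 (a point): same for nest 2. Each plug's black sleeve, 22 mm wide, is set to its own height, its top 40 to 48 mm above the rack's upper face; it is stiff and stays put. The sprung plunger, 16 mm wide, stands 12 mm out of the sleeve (lower 8 mm red, upper 4 mm steel): its top is 52 to 60 mm above the rack's upper face, different on every plug and not measured
- nest_3 (a point): same for nest 3. Plungers go straight down, 10 mm at most. Every spring starts to give at 1.5 N; pressed 5 mm down, a sound one pushes back with about 10 N and the weak one with about 4 N; they spring back when let go
- nest_4 (a point): same for nest 4 (at the rack's +y end)
- reject_tray: fixed open square red tray for rejects, 100 by 100 mm outside, walls 4 mm thick and 18 mm high; origin at the centre of its underside, z up; its inner floor is flat and 4 mm above the origin
- loupe: bystander: black eye loupe, 36 mm wide, 27 mm high; origin under its centre
- blower: bystander: cream rubber blower bulb, 33 mm wide, 48 mm high; origin under its centre
- movement: bystander: round brass watch movement, 41 mm wide, 9 mm high; origin under its centre

How it is judged:
On the way, in this order (a step that is already met when the one before it is completed fails the run):
1. the weak plug's plunger is held 4 to 8 mm down while the plug stands in its nest (value of joint plug_a_cap above 0.004 m and distance of plug_a_mid from where it was at the start of the episode below 0.005 m), for 0.15 s.
2. the weak plug is lifted clear of the rack (height (world z) of plug_a_mid above 0.045 m), for 0.1 s.
At the end, for the whole second after the job is handed in: The weak plug stands at rest and upright (within 0.1 rad) on the floor of the red tray, inside its walls; the three sound plugs stand in their own nests, within 5 mm of where they were (horizontal distance between plug_a_mid and reject_tray below 0.045 m and height (world z) of plug_a_mid between 0.024 and 0.031 m and angle between plug_a_mid's own z axis and vertical below 0.1 rad and linear speed of plug_a below 0.02 m/s and distance of each of plug_b_mid, plug_c_mid, plug_d_mid from where it was at the start of the episode below 0.005 m and angle between each of plug_b_mid, plug_c_mid, plug_d_mid's own z axis and vertical below 0.15 rad); the robot touches nothing.
It fails at once if a plunger is pressed 8 mm or more (value of joint any of plug_a_cap, plug_b_cap, plug_c_cap, plug_d_cap above 0.008 m).
It fails at once if a bystander is moved by more than 15 mm (distance of any of loupe, blower, movement from where it was at the start of the episode above 0.015 m).
It also fails if it takes over 64 s, if anything falls off the work surface, if the arm or the gripper's body presses on something with over 40 N, if the wrist force passes 120 N, or if a joint passes its speed limit or range.

### The arm

A 6-joint arm with a two-finger parallel gripper is mounted at the origin on a cart in front of the work surface, level with it; the furniture and walls round the work are solid. World frame = base frame: x ahead of the robot, y to its left, z up, the work surface at z = 0. Lengths are in m, angles in rad, forces in N, time in s.
With the tool pointing down it reaches from about 0.4 to 0.925 m from the base axis. Payload 3.4 kg.
Tool frame: the origin (TCP) lies on the centre line of the jaws, within the pads' length; the fingertips stand 8 mm ahead of it and the grasp point (between the pads) lies 11 mm behind it (r.tip_extent is the z of the fingertips in the tool frame, in m); z points along the fingers, y is the direction in which the jaws open and shut (so a half turn about z gives the same grasp; the last joint's range is limited). The gripper opens to 85 mm and grips with 20 to 120 N. Pads are 22 mm wide; open, the fingers measure 114 mm over their backs; the gripper's body (76 mm by 85 mm) begins 54 mm behind the grasp point. The pads swing forward as they close: fully open they stand 13 mm farther back than shut.
Start: joints at [-0.073, 0.307, 1.506, -0, 1.328, -0.073], TCP at [0.575, -0, 0.239] pointing down, gripper open.
Joint ranges: [-3.12, 3.12], [-1.05, 2.28], [0.14, 2.33], [-1.42, 4.57], [0.1, 2.73], [-2.68, 2.68]. Speed limits (rad/s): [2.57, 2.57, 3.14, 3.14, 3.14, 3.14].

### API

Orientations are given as [roll, pitch, yaw] about the fixed x, y, z axes, in that order (R = Rz(yaw) Ry(pitch) Rx(roll)).
In Python, from cell import r, cams, workorder gives the robot as it stands.
- The arm moves only by the tool step_arm, never from a script. Its argument "increments" is a list of rows, each an object of numbers: "dx", "dy", "dz": the shift along the tool's x, y, z in mm; "wx", "wy", "wz": the turn, a rotation vector about the tool's x, y, z in degrees; "jaw": the finger opening in mm, from 0 to 85.4. In form: [{"dx": .., "dy": .., "dz": .., "wx": .., "wy": .., "wz": .., "jaw": ..}, ...]. A call has 1 to 12 rows; each row is the pose to reach, as a shift and turn from the pose measured when the call began, along the tool's axes at that moment; what a row does not reach only later rows make up. A row lasts 1/10 s, in which the tool goes at most 50 mm and 8.59 degrees, less where a joint would pass 70% of its speed; a pose out of reach is approached as far as the arm can. A call with a gripper value outside its range is refused whole. The fingers move at their own pace and stop on an object; the grip force is fixed at half the most. Time passes only in rows, so rows that repeat a pose let the fingers close. It gives the time, the measured TCP pose, the force and the opening at its end, in the units of the state.
- r.get_obs(): the state, without advancing time (a new reading comes with each control period).
- cams.grab_frame(name): name is "scene" or "side" or "wrist"; returns a dict with "frame" (384x512x3 uint8, red, green, blue), "z_map" (384x512 float32, m along the optical axis (not along the pixel's ray), 0 where there is no reading), "vfov" (degrees; the focal length in pixels is half the picture's height over the tangent of half this angle, whatever the lens; pixels are square), "cx", "cy" (the principal point, pixels), "origin" and "attitude" of the camera in the world; the wrist camera has in their place "T_tool_cam" (4x4, takes a point from camera to tool coordinates, whose origin is the TCP and whose axes are the flange's). Camera axes: x right, y down, z forward; pixel columns grow to the right and rows downward; lengths in m; the calibration is good to about 2 mm. A picture is of the moment at which its call begins: read the wrist's pose just before it.
- workorder.hand_in(): hands the job in, once; it reports no verdict.
The state is a dict: "clock": time; "joint_pos": joint angles; "joint_vel": joint speeds; "joint_torque": joint torques, N m; "ee_pos": TCP position; "tool_rot": TCP orientation; "wrist_force": force on the tool from outside, world axes, zero at the start; "torque": the same for the moment, N m; "width": finger opening in m.
Only numpy, scipy, OpenCV 4.12 (cv2) and the standard library are available. Lean on these libraries where they do the work, as an engineer would, in place of code of your own. Each camera call takes 0.05 s, during which the arm holds its last target.

## Working session

There is one attempt and no reset: what is moved stays moved. The work goes in short steps, Python scripts to look and compute and a tool call to move; the robot and the scene stay as the last step left them, time stands still between calls to the robot, and variables do not carry over. Pictures are saved under pics/ and viewed, and the job is handed in when it is done.

Besides the shell and the picture viewer there is one more tool, called after "Request:" by a JSON object that holds its "fn" and its "kwargs", one argument or row to a line. step_arm: Moves the arm, as the interface text tells. Its arguments: {"type":"object","properties":{"increments":{"type":"array","items":{"type":"object","properties":{"dx":{"type":"number"},"dy":{"type":"number"},"dz":{"type":"number"},"wx":{"type":"number"},"wy":{"type":"number"},"wz":{"type":"number"},"jaw":{"type":"number"}}}}},"required":["increments"]}

```bash
ls; mkdir -p pics
cat > h.py <<'E'
import numpy as np, cv2
from scipy.spatial.transform import Rotation as R
from cell import r, cams, workorder
def att(a):
    a=np.array(a,float)
    if a.shape==(3,3): return a
    return R.from_euler('xyz',a).as_matrix() if a.size==3 else R.from_quat(a).as_matrix()
def pose():
    o=r.get_obs(); T=np.eye(4); T[:3,:3]=att(o['tool_rot']); T[:3,3]=o['ee_pos']; return T
def grab(n):
    P=pose(); f=cams.grab_frame(n)
    f['f']=f['frame'].shape[0]/2/np.tan(np.radians(f['vfov'])/2)
    if 'T_tool_cam' in f: f['T']=P@np.array(f['T_tool_cam'])
    else:
        T=np.eye(4);T[:3,:3]=att(f['attitude']);T[:3,3]=f['origin'];f['T']=T
    return f
def ray_z(f,u,v,z):
    d=f['T'][:3,:3]@np.array([(u-f['cx'])/f['f'],(v-f['cy'])/f['f'],1]); o=f['T'][:3,3]
    return o+d*(z-o[2])/d[2]
def cloud(f):
    z=f['z_map']; v,u=np.mgrid[:z.shape[0],:z.shape[1]]
    p=np.stack([(u-f['cx'])/f['f']*z,(v-f['cy'])/f['f']*z,z],-1)
    return p@f['T'][:3,:3].T+f['T'][:3,3]
def save(f,n): cv2.imwrite('pics/'+n+'.png',f['frame'][:,:,::-1])
E
python3 - <<'E'
from h import *
print(r.get_obs(), r.tip_extent)
for n in ['scene','side','wrist']:
    f=grab(n); save(f,n+'0'); np.savez(''+n+'0.npz',**{k:v for k,v in f.items()})
    print(n,f['vfov'],f['cx'],f['cy'],f['T'].round(3).tolist(),(f['z_map']>0).mean())
E
```

```text
pics
{'clock': 0.0, 'joint_pos': array([-7.35101853e-02,  3.07539388e-01,  1.50769119e+00,  2.76048031e-05,
        1.32839654e+00, -7.35260066e-02]), 'joint_vel': array([ 0.00090273,  0.00050183,  0.00029915, -0.00034746, -0.00082778,
        0.00028423]), 'joint_torque': array([-2.40806599e-03, -4.57556927e+01, -2.51919490e+01, -3.95127336e-04,
        1.32516641e-02, -2.41733758e-06]), 'ee_pos': array([5.74308278e-01, 3.03187654e-05, 2.38393563e-01]), 'tool_rot': array([-3.13956566e+00, -1.76162698e-04,  1.57080532e+00]), 'wrist_force': array([ 0.49516742, -0.07805019, -0.75625327]), 'torque': array([-0.01036458,  0.00027107, -0.04894238]), 'width': 0.08544775663258017} 0.008
scene 55.15728827018534 259.4923978013585 192.5361462349904 [[-0.905, -0.233, 0.357, 0.175], [-0.426, 0.505, -0.75, 0.674], [-0.005, -0.831, -0.556, 0.589], [0.0, 0.0, 0.0, 1.0]] 0.9961191813151041
side 49.90812771869186 251.7101229292271 201.63606793860342 [[0.999, -0.032, 0.032, 0.465], [-0.045, -0.611, 0.79, -0.912], [-0.005, -0.791, -0.612, 0.714], [0.0, 0.0, 0.0, 1.0]] 0.9958089192708334
wrist 71.16378472563872 252.7783892540812 191.33781177328115 [[1.0, 0.0, -0.001, 0.575], [0.0, -0.953, -0.302, 0.078], [-0.001, 0.302, -0.953, 0.373], [0.0, 0.0, 0.0, 1.0]] 0.9958750406901041
```

View pics/scene0.png

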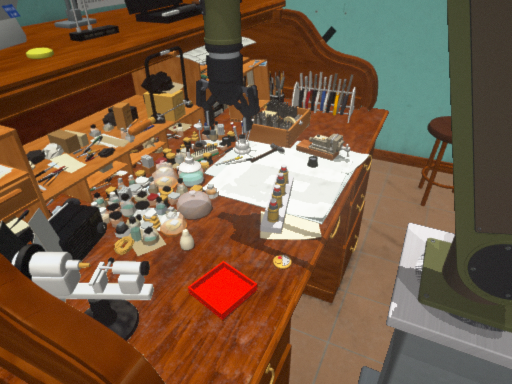

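View pics/side0.png

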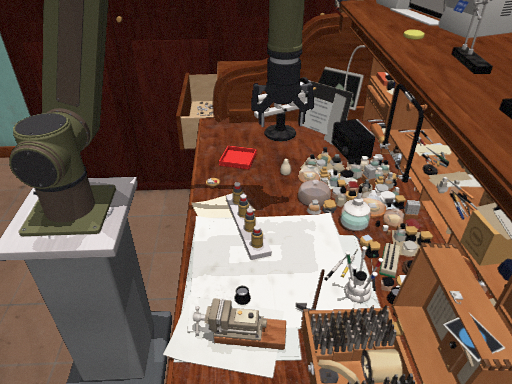

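View pics/wrist0.png

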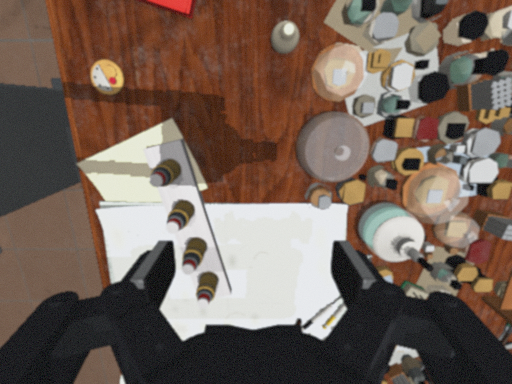

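The scene view shows the red tray at about (222,288), the movement at (282,262), the blower at (187,240), the loupe at (313,161), and the row of plugs near (277,195). In the wrist view the plugs are at about (165,173), (180,215), (194,252) and (207,287).

Run:
```python
from h import *
for n in ['wrist','side','scene']:
    f=dict(np.load(n+'0.npz')); f['f']=float(f['f']); C=cloud(f)
    im=f['frame'].astype(int)
    # rack top
    m=(C[...,0]>.35)&(C[...,0]<.65)&(C[...,1]>-.2)&(C[...,1]<.25)
    mr=(m&(C[...,2]>.010)&(C[...,2]<.024)&(im.min(-1)>90)).astype(np.uint8)
    nl,l,st,ce=cv2.connectedComponentsWithStats(mr)
    k=1+np.argmax(st[1:,4]); P=C[l==k]
    rc=cv2.minAreaRect(P[:,:2].astype(np.float32)*1000); print(n,'rack',st[k],rc,np.median(P[:,2]))
    mp=(m&(C[...,2]>.045)&(C[...,2]<.1)).astype(np.uint8)
    nl,l,st,ce=cv2.connectedComponentsWithStats(mp)
    for k in range(1,nl):
        if st[k,4]>40:
            P=C[l==k]; print('  plug',st[k,4],ce[k].round(0),P.mean(0).round(4),P[:,2].max().round(4))
    # tray
    t=((im[...,0]>130)&(im[...,1]<60)&(im[...,2]<60)).astype(np.uint8)
    nl,l,st,ce=cv2.connectedComponentsWithStats(t); k=1+np.argmax(st[1:,4])
    cnt=cv2.findContours((l==k).astype(np.uint8),0,2)[0][0][:,0]
    P=C[l==k]; print(' tray',st[k],P.min(0).round(3),P.max(0).round(3), cv2.minAreaRect(P[(P[:,2]>.014)][:,:2].astype(np.float32)*1000))
```

```text
wrist rack [ 143  139   88  154 3654] ((483.4217224121094, -87.67485046386719), (53.240936279296875, 244.42254638671875), 14.023953437805176) 0.017665847304016852
  plug 129 [288.  29.] [0.6126 0.1569 0.0466] 0.0486
  plug 473 [161. 176.] [ 4.661e-01 -2.000e-04  6.250e-02] 0.077
  plug 462 [176. 220.] [ 0.4797 -0.0571  0.0637] 0.0793
  plug 432 [191. 260.] [ 0.4937 -0.1143  0.0635] 0.0791
  plug 369 [204. 295.] [ 0.5074 -0.1724  0.0594] 0.0719
 tray [147   0  45  14 105] [0.455 0.18  0.002] [0.505 0.194 0.019] ((479.9759216308594, 187.1142578125), (13.329410552978516, 49.56782913208008), 89.4338607788086)
side rack [226 194  44  57 453] ((481.8957214355469, -87.18093872070312), (53.191593170166016, 242.32864379882812), 14.452828407287598) 0.017717897985460085
  plug 351 [243. 203.] [ 0.4772 -0.0727  0.0615] 0.08
  plug 121 [256. 232.] [ 0.5053 -0.1844  0.0586] 0.0734
 tray [219 145  38  24 256] [ 0.406 -0.912 -0.003] [0.53  0.335 0.714] ((439.78564453125, -306.61614990234375), (1206.143310546875, 111.81685638427734), 87.06670379638672)
scene rack [260 175  33  56 564] ((481.3077697753906, -86.08887481689453), (52.69505310058594, 242.843994140625), 14.018638610839844) 0.018892039658769677
  plug 419 [278. 190.] [ 0.4766 -0.0724  0.0623] 0.0819
 tray [ 185  261   73   59 2368] [ 0.175  0.164 -0.001] [0.538 0.674 0.589] ((316.96051025390625, 410.0909423828125), (134.7100372314453, 583.377197265625), 41.36592483520508)
```

The rack is at about (0.482,-0.087) with yaw 14°, and the plug line agrees with that. I'll move to where the wrist camera sees both rack and tray, with the jaws shut and the tool turned to the rack.

Request:
{"fn": "step_arm", "kwargs": {
  "increments": [
    {"dx":40,"dy":-40,"wz":-5,"jaw":0},
    {"dx":80,"dy":-80,"wz":-10,"jaw":0},
    {"dx":100,"dy":-95,"wz":-14,"jaw":0},
    {"dx":100,"dy":-95,"wz":-14,"jaw":0},
    {"dx":100,"dy":-95,"wz":-14,"jaw":0},
    {"dx":100,"dy":-95,"wz":-14,"jaw":0}
  ]
}}

```text
schema error: expected keys dx, dy, dz, wx, wy, wz, jaw
```

Run:
```python
from h import *
o=r.get_obs(); print(o['clock'],o['ee_pos'],o['tool_rot'],o['width'],o['wrist_force'])
f=grab('wrist'); save(f,'wrist1'); np.savez('wrist1.npz',**f); C=cloud(f)
im=f['frame'].astype(int)
m=(C[...,0]>.35)&(C[...,0]<.65)&(C[...,1]>-.25)&(C[...,1]<.05)
mr=(m&(C[...,2]>.010)&(C[...,2]<.024)&(im.min(-1)>90)).astype(np.uint8)
nl,l,st,ce=cv2.connectedComponentsWithStats(mr);k=1+np.argmax(st[1:,4]); P=C[l==k]
print('rack',cv2.minAreaRect(P[:,:2].astype(np.float32)*1000),np.median(P[:,2]))
mp=(m&(C[...,2]>.045)&(C[...,2]<.1)).astype(np.uint8)
nl,l,st,ce=cv2.connectedComponentsWithStats(mp)
for k in range(1,nl):
    if st[k,4]>40:
        P=C[l==k]; zt=np.percentile(P[:,2],97); T=P[P[:,2]>zt-.0025]; print('plug',st[k,4],ce[k].round(0),P.mean(0).round(4),'top',T.mean(0).round(4),len(T), (T.max(0)-T.min(0)).round(4))
t=((im[...,0]>110)&(im[...,1]<60)&(im[...,2]<60)).astype(np.uint8)
nl,l,st,ce=cv2.connectedComponentsWithStats(t); k=1+np.argmax(st[1:,4]);P=C[l==k]
P=P[(P[:,2]>.014)&(P[:,2]<.022)]
print('tray',st[k],cv2.minAreaRect(P[:,:2].astype(np.float32)*1000),np.median(P[:,2]))
```

```text
0.15 [5.74486078e-01 1.93128030e-05 2.38590959e-01] [-3.13999848e+00 -1.27890576e-04  1.57080122e+00] 0.08519423388213086 [-0.49139929 -0.15441375  0.51310398]
rack ((484.26837158203125, -90.42362213134766), (52.74175262451172, 250.12921142578125), 14.088860511779785) 0.017657318188122717
plug 472 [161. 176.] [ 4.661e-01 -2.000e-04  6.260e-02] top [ 0.4626 -0.0027  0.075 ] 135 [0.0148 0.0144 0.0029]
plug 460 [176. 220.] [ 0.4798 -0.057   0.0637] top [ 0.4773 -0.061   0.0773] 124 [0.0147 0.0152 0.0031]
plug 436 [191. 260.] [ 0.4937 -0.1142  0.0637] top [ 0.4918 -0.1187  0.0776] 111 [0.015  0.0145 0.0033]
plug 366 [204. 295.] [ 0.5074 -0.1724  0.0594] top [ 0.506  -0.1769  0.0706] 92 [0.0141 0.0155 0.0034]
tray [417 114  21  26 373] ((796.1615600585938, 55.113990783691406), (21.38947105407715, 7.710911750793457), 57.045318603515625) 0.021233013334532813
```

View pics/wrist1.png

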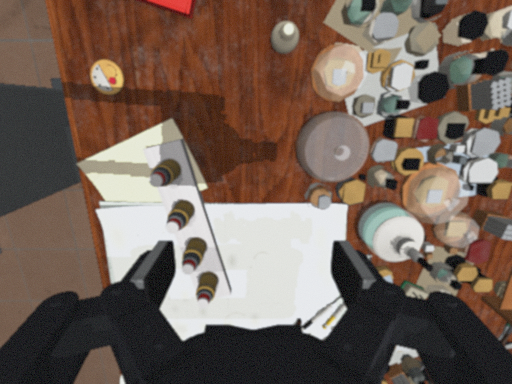

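The move was refused because every row needs all its keys, so this is the same view as before. I'll send it again with every key filled in.

Request:
{"fn": "step_arm", "kwargs": {
  "increments": [
    {"dx":40,"dy":-40,"dz":0,"wx":0,"wy":0,"wz":-5,"jaw":0},
    {"dx":80,"dy":-80,"dz":0,"wx":0,"wy":0,"wz":-10,"jaw":0},
    {"dx":100,"dy":-95,"dz":0,"wx":0,"wy":0,"wz":-14,"jaw":0},
    {"dx":100,"dy":-95,"dz":0,"wx":0,"wy":0,"wz":-14,"jaw":0},
    {"dx":100,"dy":-95,"dz":0,"wx":0,"wy":0,"wz":-14,"jaw":0},
    {"dx":100,"dy":-95,"dz":0,"wx":0,"wy":0,"wz":-14,"jaw":0}
  ]
}}

```text
clock: 0.8
ee_pos: [0.4805, 0.0996, 0.2391]
tool_rot: [-3.141, 0.0, 1.815]
wrist_force: [-0.2, -0.8, -0.3]
width: -0.0001
```

```bash
cat > look.py <<'E'
from h import *
import sys
def look(name):
    o=r.get_obs(); print(o['clock'],o['ee_pos'],o['tool_rot'],o['width'],o['wrist_force'])
    f=grab('wrist'); save(f,name); np.savez(name+'.npz',**f); C=cloud(f)
    im=f['frame'].astype(int)
    m=(C[...,0]>.35)&(C[...,0]<.65)&(C[...,1]>-.25)&(C[...,1]<.05)
    mr=(m&(C[...,2]>.010)&(C[...,2]<.024)&(im.min(-1)>90)).astype(np.uint8)
    nl,l,st,ce=cv2.connectedComponentsWithStats(mr);k=1+np.argmax(st[1:,4]); P=C[l==k]
    print('rack',cv2.minAreaRect(P[:,:2].astype(np.float32)*1000),np.median(P[:,2]))
    mp=(m&(C[...,2]>.045)&(C[...,2]<.1)).astype(np.uint8)
    nl,l,st,ce=cv2.connectedComponentsWithStats(mp)
    for k in range(1,nl):
        if st[k,4]>40:
            P=C[l==k]; zt=np.percentile(P[:,2],97); T=P[P[:,2]>zt-.0025]; print('plug',st[k,4],ce[k].round(0),P.mean(0).round(4),'top',T.mean(0).round(4),len(T), (T.max(0)-T.min(0)).round(4))
    t=((im[...,0]>110)&(im[...,1]<60)&(im[...,2]<60)&(C[...,0]<.65)).astype(np.uint8)
    nl,l,st,ce=cv2.connectedComponentsWithStats(t); k=1+np.argmax(st[1:,4]);A=C[l==k]
    P=A[(A[:,2]>.014)&(A[:,2]<.022)]
    print('tray',st[k],cv2.minAreaRect(P[:,:2].astype(np.float32)*1000),np.median(P[:,2]), 'low',A[A[:,2]<.008].mean(0))
look(sys.argv[1])
E
python3 look.py wrist2
```

```text
0.8 [0.48052793 0.09963223 0.2390669 ] [-3.14146611e+00  2.25386800e-04  1.81463057e+00] -8.6639686099969e-05 [-0.22834679 -0.79762185 -0.2575907 ]
rack ((466.841064453125, -22.578693389892578), (51.647239685058594, 110.77822875976562), 13.941251754760742) 0.017761393199099085
plug 381 [219. 243.] [0.4614 0.0023 0.0628] top [ 0.4624 -0.0025  0.0751] 113 [0.0152 0.0154 0.0032]
tray [266   0  58  98 302] ((502.7716369628906, 256.06707763671875), (52.472774505615234, 106.1282730102539), 25.47572135925293) 0.016643517901417493 low [0.49970149 0.26096531 0.00525176]
```

View pics/wrist2.png

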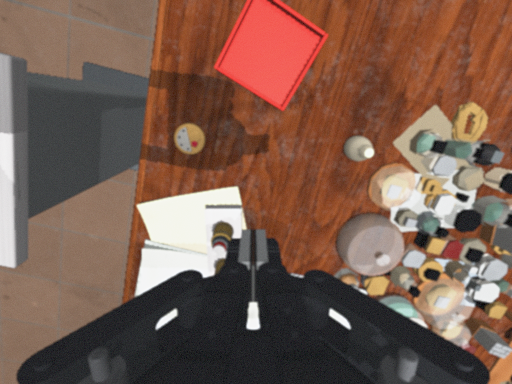

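The wrist view shows the tray at about (270,52), the movement at (190,138), the blower at (359,149), and plug 4 at (219,243). Plug 4's top agrees between the two views to 0.2 mm. The tray mask broke into pieces, so I'll measure that again.

Run:
```python
from h import *
f=dict(np.load('wrist2.npz')); f['f']=float(f['f']); C=cloud(f); im=f['frame'].astype(int)
print(im[50,270],im[104,284])
t=((im[...,0]>90)&(im[...,0]>2.5*im[...,1])&(im[...,0]>2.5*im[...,2])&(C[...,1]>.12)).astype(np.uint8)
nl,l,st,ce=cv2.connectedComponentsWithStats(t); k=1+np.argmax(st[1:,4]);A=C[l==k]; print(st[k])
for lo,hi in ((.014,.022),(.0,.008),(-.01,.03)):
    P=A[(A[:,2]>lo)&(A[:,2]<hi)]; print(len(P),cv2.minAreaRect(P[:,:2].astype(np.float32)*1000),np.median(P[:,2]))
cnt=max(cv2.findContours((l==k).astype(np.uint8),0,2)[0],key=cv2.contourArea)[:,0]
Q=np.array([ray_z(f,u,v,.018) for u,v in cnt])
print(cv2.minAreaRect(Q[:,:2].astype(np.float32)*1000))
# bystanders
for n,(u,v) in dict(mov=(190,138),blow=(359,149)).items(): print(n,C[v,u])
g=dict(np.load('side0.npz'));g['f']=float(g['f']);C=cloud(g);print('loupe',C[296,242]); print('blow',C[168,286],'mov',C[182,213])
# obstacles near the row, high
f=dict(np.load('wrist0.npz'));f['f']=float(f['f']);C=cloud(f).reshape(-1,3)
m=(C[:,2]>.03)&(C[:,0]>.3)&(C[:,0]<.62)&(C[:,1]>-.35)&(C[:,1]<.4)
h,_,_=np.histogram2d(C[m,0],C[m,1],bins=[np.arange(.3,.64,.04),np.arange(-.36,.44,.04)]);print(h.astype(int))
```

```text
[244  97  89] [236  72  64]
[ 214    0  115  111 6950]
1134 ((467.3162536621094, 241.6972198486328), (100.673095703125, 99.93177032470703), 73.39505767822266) 0.017509958849779517
5471 ((467.6353759765625, 244.47500610351562), (106.44577026367188, 106.38904571533203), 73.70333099365234) 0.003869665593868754
6914 ((467.6566467285156, 244.70321655273438), (106.71372985839844, 106.7158432006836), 73.38484954833984) 0.004114668782077946
((467.47784423828125, 241.29945373535156), (101.52583312988281, 101.43253326416016), 73.35081481933594)
mov [0.39107491 0.1161253  0.0092508 ]
blow [0.60412691 0.1583465  0.03741326]
loupe [ 0.46629713 -0.34716669  0.02711467]
blow [0.6135359  0.14209731 0.02366194] mov [0.39109765 0.10389229 0.00636974]
[[   0    0    0    0    0    0    0    0    0    0    0    0    0    0
     0    0    0    0    0]
 [   0    0    0    0    0    0    0    0    0    0    0    0    0    0
     0    0    0    0    0]
 [   0    0    0    0    0    0    0    0    0    0    0    0    0    0
     0    0    0    0    0]
 [   0    0    0    0    0    0    0    0   32   51    0    0    0    0
     0    0    0    0    0]
 [   0    0    0    0   72   49  376  557  214  259    0    0    0    0
     0    0    0    0    0]
 [   0    0    0    0  410   29   89    0 2415 9425    0    0    0    0
     0    0    0    0    0]
 [   0    0    0    0    0    0    0    0    0 8425  811    0    0    0
     0    0    0    0    0]
 [   0    0    0    0    0    0    0    0  580 8623    0    0  251   52
     0    0    0    0    0]]
```

Tray centre is (0.467,0.2415), and its 100.6 mm size matches the given one. Next I'll compute the move to above plug 4.

```bash
cat > go.py <<'E'
from h import *
import sys
t=np.array([float(a) for a in sys.argv[1:4]]); T=pose()
print('d tool mm',(T[:3,:3].T@(t-T[:3,3])*1000).round(1),'pos',T[:3,3].round(4),'yaw',np.degrees(r.get_obs()['tool_rot'][2]).round(2), 'tilt',np.degrees(np.arccos(-T[2,2])).round(2),r.get_obs()['clock'])
E
python3 go.py .4625 -.0026 .095
```

```text
d tool mm [-94.6 -42.1 144. ] pos [0.4806 0.0994 0.239 ] yaw 103.94 tilt 0.03 0.85
```

Request:
{"fn": "step_arm", "kwargs": {
  "increments": [
    {"dx":-40,"dy":-20,"dz":20,"wx":0,"wy":0,"wz":0,"jaw":0},
    {"dx":-80,"dy":-40,"dz":50,"wx":0,"wy":0,"wz":0,"jaw":0},
    {"dx":-94.6,"dy":-42,"dz":90,"wx":0,"wy":0,"wz":0,"jaw":0},
    {"dx":-94.6,"dy":-42,"dz":120,"wx":0,"wy":0,"wz":0,"jaw":0},
    {"dx":-94.6,"dy":-42,"dz":144,"wx":0,"wy":0,"wz":0,"jaw":0},
    {"dx":-94.6,"dy":-42,"dz":144,"wx":0,"wy":0,"wz":0,"jaw":0},
    {"dx":-94.6,"dy":-42,"dz":144,"wx":0,"wy":0,"wz":0,"jaw":0}
  ]
}}

```text
clock: 1.55
ee_pos: [0.4632, -0.0033, 0.0948]
tool_rot: [-3.14, -0.0, 1.813]
wrist_force: [0.7, -0.3, 1.1]
width: -0.0001
```

```bash
python3 go.py .4625 -.0026 .086
python3 - <<'E'
from h import *
for n in ['scene','side']: 
    f=grab(n); x0,y0=(200,130) if n=='scene' else (180,150)
    cv2.imwrite(f'pics/{n}1.png',cv2.resize(f['frame'][y0:y0+120,x0:x0+160,::-1],None,fx=4,fy=4))
print(r.get_obs()['wrist_force'],r.get_obs()['clock'])
E
```

```text
d tool mm [ 0.8 -0.5  8.8] pos [ 0.4632 -0.0033  0.0948] yaw 103.86 tilt 0.07 1.55
[0.18184306 0.61114125 0.93706072] 1.65
```

View pics/side1.png

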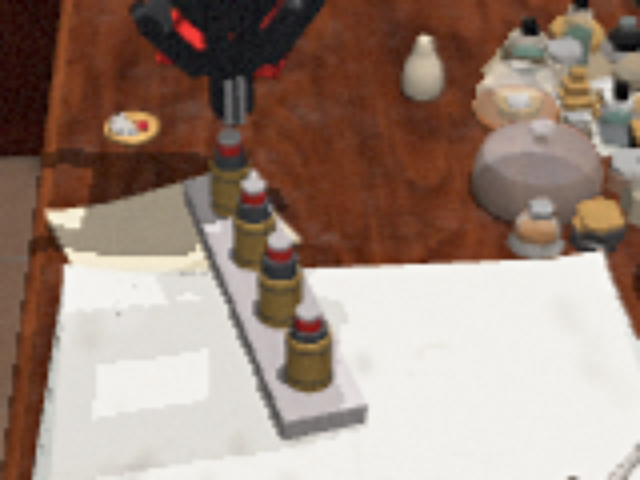

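View pics/scene1.png

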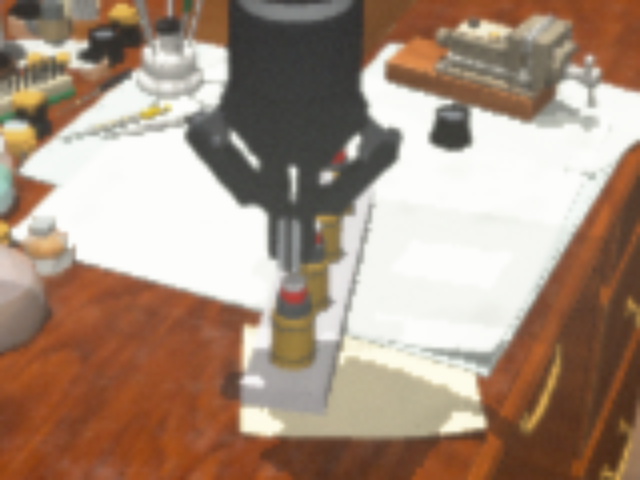

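Both views show the shut fingertips right over plug 4: about (235,120) in the side crop, with plug 4's plunger at (230,140). Now I'll go down and feel for contact.

Request:
{"fn": "step_arm", "kwargs": {
  "increments": [
    {"dx":0.8,"dy":-0.5,"dz":3,"wx":0,"wy":0,"wz":0,"jaw":0},
    {"dx":0.8,"dy":-0.5,"dz":6,"wx":0,"wy":0,"wz":0,"jaw":0},
    {"dx":0.8,"dy":-0.5,"dz":8,"wx":0,"wy":0,"wz":0,"jaw":0},
    {"dx":0.8,"dy":-0.5,"dz":8,"wx":0,"wy":0,"wz":0,"jaw":0},
    {"dx":0.8,"dy":-0.5,"dz":8,"wx":0,"wy":0,"wz":0,"jaw":0}
  ]
}}

```text
clock: 2.15
ee_pos: [0.4634, -0.0022, 0.0881]
tool_rot: [3.14, 0.001, 1.814]
wrist_force: [0.1, 0.2, 0.1]
width: 0.0
```

Request:
{"fn": "step_arm", "kwargs": {
  "increments": [
    {"dx":0,"dy":0,"dz":1,"wx":0,"wy":0,"wz":0,"jaw":0},
    {"dx":0,"dy":0,"dz":1,"wx":0,"wy":0,"wz":0,"jaw":0}
  ]
}}

```text
clock: 2.35
ee_pos: [0.4634, -0.0022, 0.0871]
tool_rot: [3.14, 0.001, 1.814]
wrist_force: [0.9, -0.4, -0.1]
width: -0.0002
```

Request:
{"fn": "step_arm", "kwargs": {
  "increments": [
    {"dx":0,"dy":0,"dz":1,"wx":0,"wy":0,"wz":0,"jaw":0},
    {"dx":0,"dy":0,"dz":1,"wx":0,"wy":0,"wz":0,"jaw":0}
  ]
}}

```text
clock: 2.55
ee_pos: [0.4633, -0.0022, 0.0859]
tool_rot: [3.14, 0.001, 1.814]
wrist_force: [0.4, 0.3, -0.1]
width: 0.0
```

Request:
{"fn": "step_arm", "kwargs": {
  "increments": [
    {"dx":0,"dy":0,"dz":1,"wx":0,"wy":0,"wz":0,"jaw":0},
    {"dx":0,"dy":0,"dz":1,"wx":0,"wy":0,"wz":0,"jaw":0}
  ]
}}

```text
clock: 2.75
ee_pos: [0.4632, -0.0022, 0.0848]
tool_rot: [3.14, 0.001, 1.814]
wrist_force: [-0.5, -0.4, 0.5]
width: -0.0002
```

Request:
{"fn": "step_arm", "kwargs": {
  "increments": [
    {"dx":0,"dy":0,"dz":1,"wx":0,"wy":0,"wz":0,"jaw":0},
    {"dx":0,"dy":0,"dz":1,"wx":0,"wy":0,"wz":0,"jaw":0}
  ]
}}

```text
clock: 2.95
ee_pos: [0.4631, -0.0021, 0.0837]
tool_rot: [3.141, 0.001, 1.814]
wrist_force: [0.1, 0.2, 0.0]
width: 0.0001
```

Request:
{"fn": "step_arm", "kwargs": {
  "increments": [
    {"dx":0,"dy":0,"dz":1,"wx":0,"wy":0,"wz":0,"jaw":0},
    {"dx":0,"dy":0,"dz":1,"wx":0,"wy":0,"wz":0,"jaw":0}
  ]
}}

```text
clock: 3.15
ee_pos: [0.4633, -0.0022, 0.0828]
tool_rot: [3.14, 0.001, 1.814]
wrist_force: [-0.8, -0.2, 2.4]
width: -0.0001
```

Request:
{"fn": "step_arm", "kwargs": {
  "increments": [
    {"dx":0,"dy":0,"dz":1,"wx":0,"wy":0,"wz":0,"jaw":0},
    {"dx":0,"dy":0,"dz":1,"wx":0,"wy":0,"wz":0,"jaw":0}
  ]
}}

```text
clock: 3.35
ee_pos: [0.4633, -0.0022, 0.0819]
tool_rot: [3.14, 0.001, 1.814]
wrist_force: [-0.4, 0.2, 3.3]
width: 0.0003
```

Request:
{"fn": "step_arm", "kwargs": {
  "increments": [
    {"dx":0,"dy":0,"dz":1,"wx":0,"wy":0,"wz":0,"jaw":0},
    {"dx":0,"dy":0,"dz":1,"wx":0,"wy":0,"wz":0,"jaw":0}
  ]
}}

```text
clock: 3.55
ee_pos: [0.4634, -0.0022, 0.081]
tool_rot: [3.14, 0.001, 1.814]
wrist_force: [-1.3, 0.5, 4.3]
width: -0.0
```

Request:
{"fn": "step_arm", "kwargs": {
  "increments": [
    {"dx":0,"dy":0,"dz":1,"wx":0,"wy":0,"wz":0,"jaw":0},
    {"dx":0,"dy":0,"dz":1,"wx":0,"wy":0,"wz":0,"jaw":0}
  ]
}}

```text
clock: 3.75
ee_pos: [0.4636, -0.0022, 0.0803]
tool_rot: [3.14, 0.001, 1.814]
wrist_force: [-1.6, 0.1, 7.3]
width: 0.0003
```

Request:
{"fn": "step_arm", "kwargs": {
  "increments": [
    {"dx":0,"dy":0,"dz":1,"wx":0,"wy":0,"wz":0,"jaw":0},
    {"dx":0,"dy":0,"dz":1,"wx":0,"wy":0,"wz":0,"jaw":0}
  ]
}}

```text
clock: 3.95
ee_pos: [0.4637, -0.0022, 0.0796]
tool_rot: [3.139, 0.001, 1.814]
wrist_force: [-1.4, -0.2, 7.6]
width: -0.0002
```

Plug 4 gave 7.6 N at about 3.6 mm, so it's sound. Next is plug 3, where I expect contact at TCP z of about 0.0855.

Request:
{"fn": "step_arm", "kwargs": {
  "increments": [
    {"dx":0,"dy":0,"dz":-8,"wx":0,"wy":0,"wz":0,"jaw":0},
    {"dx":0,"dy":0,"dz":-16,"wx":0,"wy":0,"wz":0,"jaw":0},
    {"dx":-20,"dy":-1,"dz":-16,"wx":0,"wy":0,"wz":0,"jaw":0},
    {"dx":-40,"dy":-1,"dz":-16,"wx":0,"wy":0,"wz":0,"jaw":0},
    {"dx":-60.4,"dy":-1,"dz":-16,"wx":0,"wy":0,"wz":0,"jaw":0},
    {"dx":-60.4,"dy":-1,"dz":-13,"wx":0,"wy":0,"wz":0,"jaw":0},
    {"dx":-60.4,"dy":-1,"dz":-10,"wx":0,"wy":0,"wz":0,"jaw":0},
    {"dx":-60.4,"dy":-1,"dz":-9,"wx":0,"wy":0,"wz":0,"jaw":0},
    {"dx":-60.4,"dy":-1,"dz":-9,"wx":0,"wy":0,"wz":0,"jaw":0},
    {"dx":-60.4,"dy":-1,"dz":-9,"wx":0,"wy":0,"wz":0,"jaw":0}
  ]
}}

```text
clock: 4.95
ee_pos: [0.4769, -0.0604, 0.0886]
tool_rot: [3.14, 0.001, 1.815]
wrist_force: [0.2, 0.3, 0.1]
width: -0.0002
```

Request:
{"fn": "step_arm", "kwargs": {
  "increments": [
    {"dx":0,"dy":0,"dz":1,"wx":0,"wy":0,"wz":0,"jaw":0},
    {"dx":0,"dy":0,"dz":1,"wx":0,"wy":0,"wz":0,"jaw":0}
  ]
}}

```text
clock: 5.15
ee_pos: [0.4767, -0.06, 0.0876]
tool_rot: [3.14, 0.001, 1.815]
wrist_force: [-0.6, 0.3, -0.8]
width: -0.0001
```

Request:
{"fn": "step_arm", "kwargs": {
  "increments": [
    {"dx":0,"dy":0,"dz":1,"wx":0,"wy":0,"wz":0,"jaw":0},
    {"dx":0,"dy":0,"dz":1,"wx":0,"wy":0,"wz":0,"jaw":0}
  ]
}}

```text
clock: 5.35
ee_pos: [0.4766, -0.0599, 0.0864]
tool_rot: [3.14, 0.001, 1.815]
wrist_force: [0.2, 0.6, 0.1]
width: -0.0002
```

Request:
{"fn": "step_arm", "kwargs": {
  "increments": [
    {"dx":0,"dy":0,"dz":1,"wx":0,"wy":0,"wz":0,"jaw":0},
    {"dx":0,"dy":0,"dz":1,"wx":0,"wy":0,"wz":0,"jaw":0}
  ]
}}

```text
clock: 5.55
ee_pos: [0.4768, -0.0599, 0.0855]
tool_rot: [3.14, 0.001, 1.815]
wrist_force: [-0.9, -0.1, 1.5]
width: -0.0003
```

Request:
{"fn": "step_arm", "kwargs": {
  "increments": [
    {"dx":0,"dy":0,"dz":1,"wx":0,"wy":0,"wz":0,"jaw":0},
    {"dx":0,"dy":0,"dz":2,"wx":0,"wy":0,"wz":0,"jaw":0},
    {"dx":0,"dy":0,"dz":2,"wx":0,"wy":0,"wz":0,"jaw":0}
  ]
}}

```text
clock: 5.85
ee_pos: [0.4769, -0.06, 0.0837]
tool_rot: [3.139, 0.001, 1.815]
wrist_force: [-1.5, -0.6, 5.8]
width: -0.0001
```

Request:
{"fn": "step_arm", "kwargs": {
  "increments": [
    {"dx":0,"dy":0,"dz":1,"wx":0,"wy":0,"wz":0,"jaw":0},
    {"dx":0,"dy":0,"dz":1,"wx":0,"wy":0,"wz":0,"jaw":0}
  ]
}}

```text
clock: 6.05
ee_pos: [0.477, -0.06, 0.083]
tool_rot: [3.139, 0.001, 1.815]
wrist_force: [-1.3, 0.1, 6.3]
width: -0.0002
```

Request:
{"fn": "step_arm", "kwargs": {
  "increments": [
    {"dx":0,"dy":0,"dz":1,"wx":0,"wy":0,"wz":0,"jaw":0},
    {"dx":0,"dy":0,"dz":1,"wx":0,"wy":0,"wz":0,"jaw":0}
  ]
}}

```text
clock: 6.25
ee_pos: [0.4772, -0.06, 0.0823]
tool_rot: [3.139, 0.001, 1.815]
wrist_force: [-1.6, 0.9, 6.4]
width: 0.0003
```

Plug 3 gave about 6.4 N at 3.3 mm. A weak spring would be near 3 N there, so it's sound too. Plug 2 next.

Request:
{"fn": "step_arm", "kwargs": {
  "increments": [
    {"dx":0,"dy":0,"dz":-7,"wx":0,"wy":0,"wz":0,"jaw":0},
    {"dx":0,"dy":0,"dz":-14,"wx":0,"wy":0,"wz":0,"jaw":0},
    {"dx":-20,"dy":0,"dz":-14,"wx":0,"wy":0,"wz":0,"jaw":0},
    {"dx":-40,"dy":0,"dz":-14,"wx":0,"wy":0,"wz":0,"jaw":0},
    {"dx":-60.5,"dy":0,"dz":-14,"wx":0,"wy":0,"wz":0,"jaw":0},
    {"dx":-60.5,"dy":0,"dz":-11,"wx":0,"wy":0,"wz":0,"jaw":0},
    {"dx":-60.5,"dy":0,"dz":-8,"wx":0,"wy":0,"wz":0,"jaw":0},
    {"dx":-60.5,"dy":0,"dz":-6,"wx":0,"wy":0,"wz":0,"jaw":0},
    {"dx":-60.5,"dy":0,"dz":-6,"wx":0,"wy":0,"wz":0,"jaw":0},
    {"dx":-60.5,"dy":0,"dz":-6,"wx":0,"wy":0,"wz":0,"jaw":0}
  ]
}}

```text
clock: 7.25
ee_pos: [0.4914, -0.118, 0.0883]
tool_rot: [3.139, 0.001, 1.816]
wrist_force: [0.1, 0.4, 0.6]
width: -0.0002
```

Request:
{"fn": "step_arm", "kwargs": {
  "increments": [
    {"dx":0,"dy":0,"dz":1,"wx":0,"wy":0,"wz":0,"jaw":0},
    {"dx":0,"dy":0,"dz":1,"wx":0,"wy":0,"wz":0,"jaw":0}
  ]
}}

```text
clock: 7.45
ee_pos: [0.4912, -0.1176, 0.0872]
tool_rot: [3.139, 0.001, 1.817]
wrist_force: [-0.3, 0.7, 0.7]
width: 0.0002
```

Request:
{"fn": "step_arm", "kwargs": {
  "increments": [
    {"dx":0,"dy":0,"dz":1,"wx":0,"wy":0,"wz":0,"jaw":0},
    {"dx":0,"dy":0,"dz":1,"wx":0,"wy":0,"wz":0,"jaw":0}
  ]
}}

```text
clock: 7.65
ee_pos: [0.4911, -0.1175, 0.0861]
tool_rot: [3.14, 0.0, 1.817]
wrist_force: [0.8, -0.6, -1.4]
width: 0.0
```

Request:
{"fn": "step_arm", "kwargs": {
  "increments": [
    {"dx":0,"dy":0,"dz":1,"wx":0,"wy":0,"wz":0,"jaw":0},
    {"dx":0,"dy":0,"dz":1,"wx":0,"wy":0,"wz":0,"jaw":0}
  ]
}}

```text
clock: 7.85
ee_pos: [0.4913, -0.1175, 0.0853]
tool_rot: [3.139, 0.0, 1.817]
wrist_force: [-0.6, 0.8, 2.2]
width: 0.0003
```

Request:
{"fn": "step_arm", "kwargs": {
  "increments": [
    {"dx":0,"dy":0,"dz":1,"wx":0,"wy":0,"wz":0,"jaw":0},
    {"dx":0,"dy":0,"dz":2,"wx":0,"wy":0,"wz":0,"jaw":0},
    {"dx":0,"dy":0,"dz":2,"wx":0,"wy":0,"wz":0,"jaw":0}
  ]
}}

```text
clock: 8.15
ee_pos: [0.4915, -0.1176, 0.0835]
tool_rot: [3.139, 0.001, 1.817]
wrist_force: [-0.6, 0.2, 5.6]
width: -0.0002
```

Request:
{"fn": "step_arm", "kwargs": {
  "increments": [
    {"dx":0,"dy":0,"dz":1,"wx":0,"wy":0,"wz":0,"jaw":0},
    {"dx":0,"dy":0,"dz":1,"wx":0,"wy":0,"wz":0,"jaw":0}
  ]
}}

```text
clock: 8.35
ee_pos: [0.4917, -0.1177, 0.0829]
tool_rot: [3.138, 0.001, 1.816]
wrist_force: [-1.4, 0.4, 6.9]
width: -0.0001
```

Request:
{"fn": "step_arm", "kwargs": {
  "increments": [
    {"dx":0,"dy":0,"dz":1,"wx":0,"wy":0,"wz":0,"jaw":0},
    {"dx":0,"dy":0,"dz":1,"wx":0,"wy":0,"wz":0,"jaw":0}
  ]
}}

```text
clock: 8.55
ee_pos: [0.4918, -0.1177, 0.0824]
tool_rot: [3.138, 0.001, 1.816]
wrist_force: [-1.1, 0.6, 7.5]
width: -0.0001
```

Plug 2 gave 7.5 N at about 3.3 mm, so it's sound. That leaves plug 1, which I'll also press. I expect contact at a TCP z of about 0.079.

Request:
{"fn": "step_arm", "kwargs": {
  "increments": [
    {"dx":0,"dy":0,"dz":-7,"wx":0,"wy":0,"wz":0,"jaw":0},
    {"dx":0,"dy":0,"dz":-14,"wx":0,"wy":0,"wz":0,"jaw":0},
    {"dx":-20,"dy":0,"dz":-14,"wx":0,"wy":0,"wz":0,"jaw":0},
    {"dx":-40,"dy":0,"dz":-14,"wx":0,"wy":0,"wz":0,"jaw":0},
    {"dx":-60.9,"dy":0,"dz":-14,"wx":0,"wy":0,"wz":0,"jaw":0},
    {"dx":-60.9,"dy":0,"dz":-11,"wx":0,"wy":0,"wz":0,"jaw":0},
    {"dx":-60.9,"dy":0,"dz":-7,"wx":0,"wy":0,"wz":0,"jaw":0},
    {"dx":-60.9,"dy":0,"dz":-3,"wx":0,"wy":0,"wz":0,"jaw":0},
    {"dx":-60.9,"dy":0,"dz":-1,"wx":0,"wy":0,"wz":0,"jaw":0},
    {"dx":-60.9,"dy":0,"dz":0,"wx":0,"wy":0,"wz":0,"jaw":0},
    {"dx":-60.9,"dy":0,"dz":0,"wx":0,"wy":0,"wz":0,"jaw":0}
  ]
}}

```text
clock: 9.65
ee_pos: [0.5064, -0.1762, 0.0822]
tool_rot: [3.138, 0.001, 1.817]
wrist_force: [0.1, 0.7, -0.0]
width: -0.0003
```

Request:
{"fn": "step_arm", "kwargs": {
  "increments": [
    {"dx":0,"dy":0,"dz":1,"wx":0,"wy":0,"wz":0,"jaw":0},
    {"dx":0,"dy":0,"dz":1,"wx":0,"wy":0,"wz":0,"jaw":0}
  ]
}}

```text
clock: 9.85
ee_pos: [0.5064, -0.176, 0.0812]
tool_rot: [3.138, 0.001, 1.817]
wrist_force: [-0.5, 0.0, 0.8]
width: -0.0001
```

Request:
{"fn": "step_arm", "kwargs": {
  "increments": [
    {"dx":0,"dy":0,"dz":1,"wx":0,"wy":0,"wz":0,"jaw":0},
    {"dx":0,"dy":0,"dz":1,"wx":0,"wy":0,"wz":0,"jaw":0}
  ]
}}

```text
clock: 10.05
ee_pos: [0.5063, -0.176, 0.0802]
tool_rot: [3.138, 0.001, 1.817]
wrist_force: [-0.3, 0.4, 0.7]
width: 0.0
```

Request:
{"fn": "step_arm", "kwargs": {
  "increments": [
    {"dx":0,"dy":0,"dz":1,"wx":0,"wy":0,"wz":0,"jaw":0},
    {"dx":0,"dy":0,"dz":1,"wx":0,"wy":0,"wz":0,"jaw":0}
  ]
}}

```text
clock: 10.25
ee_pos: [0.5063, -0.176, 0.0791]
tool_rot: [3.139, 0.001, 1.817]
wrist_force: [-0.1, 0.3, -0.9]
width: -0.0001
```

Request:
{"fn": "step_arm", "kwargs": {
  "increments": [
    {"dx":0,"dy":0,"dz":1,"wx":0,"wy":0,"wz":0,"jaw":0},
    {"dx":0,"dy":0,"dz":1,"wx":0,"wy":0,"wz":0,"jaw":0}
  ]
}}

```text
clock: 10.45
ee_pos: [0.5063, -0.176, 0.0781]
tool_rot: [3.138, 0.001, 1.817]
wrist_force: [-0.9, 0.3, 1.0]
width: 0.0001
```

Request:
{"fn": "step_arm", "kwargs": {
  "increments": [
    {"dx":0,"dy":0,"dz":1,"wx":0,"wy":0,"wz":0,"jaw":0},
    {"dx":0,"dy":0,"dz":1,"wx":0,"wy":0,"wz":0,"jaw":0}
  ]
}}

```text
clock: 10.65
ee_pos: [0.5063, -0.176, 0.0772]
tool_rot: [3.138, 0.001, 1.817]
wrist_force: [-0.7, -0.4, 2.1]
width: 0.0001
```

Request:
{"fn": "step_arm", "kwargs": {
  "increments": [
    {"dx":0,"dy":0,"dz":1,"wx":0,"wy":0,"wz":0,"jaw":0},
    {"dx":0,"dy":0,"dz":1,"wx":0,"wy":0,"wz":0,"jaw":0}
  ]
}}

```text
clock: 10.85
ee_pos: [0.5063, -0.176, 0.0762]
tool_rot: [3.138, 0.001, 1.817]
wrist_force: [0.5, -0.8, 3.7]
width: 0.0
```

Request:
{"fn": "step_arm", "kwargs": {
  "increments": [
    {"dx":0,"dy":0,"dz":1,"wx":0,"wy":0,"wz":0,"jaw":0},
    {"dx":0,"dy":0,"dz":2,"wx":0,"wy":0,"wz":0,"jaw":0},
    {"dx":0,"dy":0,"dz":2,"wx":0,"wy":0,"wz":0,"jaw":0}
  ]
}}

```text
clock: 11.15
ee_pos: [0.5064, -0.176, 0.0742]
tool_rot: [3.138, 0.001, 1.817]
wrist_force: [0.1, 0.8, 4.2]
width: -0.0005
```

Request:
{"fn": "step_arm", "kwargs": {
  "increments": [
    {"dx":0,"dy":0,"dz":1,"wx":0,"wy":0,"wz":0,"jaw":0},
    {"dx":0,"dy":0,"dz":1,"wx":0,"wy":0,"wz":0,"jaw":0}
  ]
}}

```text
clock: 11.35
ee_pos: [0.5064, -0.1761, 0.0732]
tool_rot: [3.138, 0.001, 1.817]
wrist_force: [-0.7, 0.3, 4.2]
width: 0.0
```

At about 5.3 mm plug 1 pushes back with only 4.2 N, so it's the weak one. I'll hold it briefly, then lift off.

Request:
{"fn": "step_arm", "kwargs": {
  "increments": [
    {"dx":0,"dy":0,"dz":0.2,"wx":0,"wy":0,"wz":0,"jaw":0},
    {"dx":0,"dy":0,"dz":0.2,"wx":0,"wy":0,"wz":0,"jaw":0},
    {"dx":0,"dy":0,"dz":0.2,"wx":0,"wy":0,"wz":0,"jaw":0},
    {"dx":0,"dy":0,"dz":0.2,"wx":0,"wy":0,"wz":0,"jaw":0}
  ]
}}

```text
clock: 11.75
ee_pos: [0.5064, -0.1761, 0.073]
tool_rot: [3.138, 0.001, 1.817]
wrist_force: [-1.1, 0.8, 4.5]
width: 0.0002
```

Request:
{"fn": "step_arm", "kwargs": {
  "increments": [
    {"dx":0,"dy":0,"dz":-10,"wx":0,"wy":0,"wz":0,"jaw":0},
    {"dx":0,"dy":0,"dz":-30,"wx":0,"wy":0,"wz":0,"jaw":60},
    {"dx":0,"dy":0,"dz":-50,"wx":0,"wy":0,"wz":0,"jaw":60},
    {"dx":0,"dy":0,"dz":-50,"wx":0,"wy":0,"wz":0,"jaw":60},
    {"dx":0,"dy":0,"dz":-50,"wx":0,"wy":0,"wz":0,"jaw":60},
    {"dx":0,"dy":0,"dz":-50,"wx":0,"wy":0,"wz":0,"jaw":60},
    {"dx":0,"dy":0,"dz":-50,"wx":0,"wy":0,"wz":0,"jaw":60}
  ]
}}

```text
clock: 12.45
ee_pos: [0.5055, -0.1757, 0.122]
tool_rot: [3.14, -0.0, 1.817]
wrist_force: [0.5, -0.1, -0.1]
width: 0.0597
```

```bash
python3 go.py .506 -.1769 .057
python3 - <<'E'
from h import *
f=grab('wrist'); save(f,'w3'); C=cloud(f)
m=((C[...,0]>.35)&(C[...,0]<.58)&(C[...,1]>-.25)&(C[...,1]<.05)&(C[...,2]>.045)&(C[...,2]<.1)).astype(np.uint8)
nl,l,st,ce=cv2.connectedComponentsWithStats(m)
for k in range(1,nl):
    if st[k,4]>40:
        P=C[l==k]; zt=np.percentile(P[:,2],97); T=P[P[:,2]>zt-.0025]; print(st[k,4],ce[k].round(),T.mean(0).round(4),len(T))
f=grab('side'); cv2.imwrite('pics/side2.png',cv2.resize(f['frame'][150:270,180:340,::-1],None,fx=4,fy=4))
E
```

```text
d tool mm [-1.3  0.1 65. ] pos [ 0.5055 -0.1757  0.122 ] yaw 104.12 tilt 0.1 12.45
1506 [251.  45.] [ 0.4769 -0.0614  0.0775] 597
1104 [251. 134.] [ 0.4915 -0.1193  0.0777] 441
965 [251. 208.] [ 0.506  -0.1773  0.0707] 317
```

View pics/w3.png

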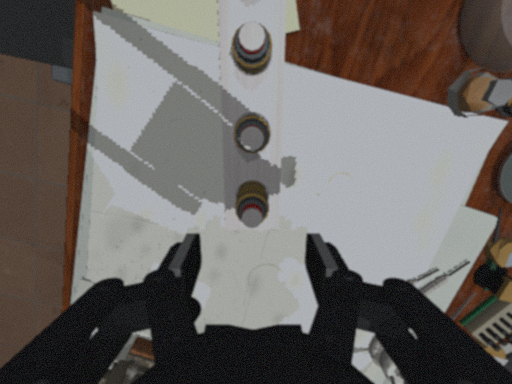

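View pics/side2.png

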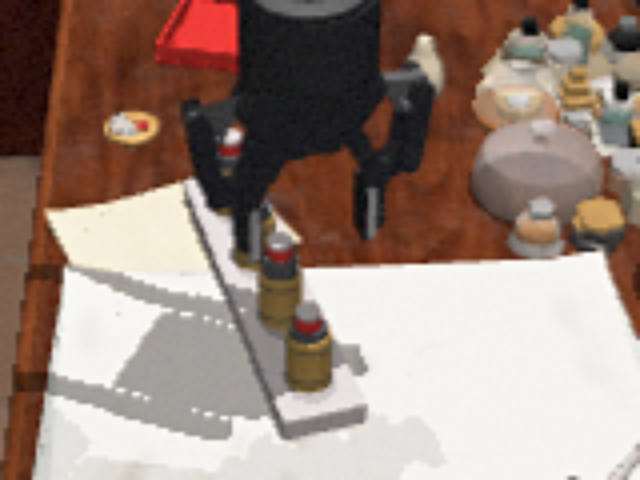

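The wrist view shows plug 1 at (253,208), centred between the pads at columns 200 and 306. All the plugs still stand. Going down to grip the brass, with the tips about 5 mm above the rack.

Request:
{"fn": "step_arm", "kwargs": {
  "increments": [
    {"dx":-1.3,"dy":0,"dz":20,"wx":0,"wy":0,"wz":0,"jaw":60},
    {"dx":-1.3,"dy":0,"dz":40,"wx":0,"wy":0,"wz":0,"jaw":60},
    {"dx":-1.3,"dy":0,"dz":60,"wx":0,"wy":0,"wz":0,"jaw":60},
    {"dx":-1.3,"dy":0,"dz":75,"wx":0,"wy":0,"wz":0,"jaw":60},
    {"dx":-1.3,"dy":0,"dz":85,"wx":0,"wy":0,"wz":0,"jaw":60},
    {"dx":-1.3,"dy":0,"dz":90,"wx":0,"wy":0,"wz":0,"jaw":60},
    {"dx":-1.3,"dy":0,"dz":90,"wx":0,"wy":0,"wz":0,"jaw":60},
    {"dx":-1.3,"dy":0,"dz":90,"wx":0,"wy":0,"wz":0,"jaw":60}
  ]
}}

```text
clock: 13.35
ee_pos: [0.5066, -0.1772, 0.0325]
tool_rot: [3.139, 0.0, 1.817]
wrist_force: [-0.4, -0.1, 0.4]
width: 0.0601
```

```bash
python3 go.py .506 -.1771 .031
python3 - <<'E'
from h import *
print(r.get_obs()['wrist_force'])
f=grab('wrist'); save(f,'w4')
E
```

```text
d tool mm [ 0.2 -0.5  1.5] pos [ 0.5066 -0.1772  0.0325] yaw 104.12 tilt 0.15 13.35
[-0.3891338  -0.07473564  0.41775309]
```

View pics/w4.png

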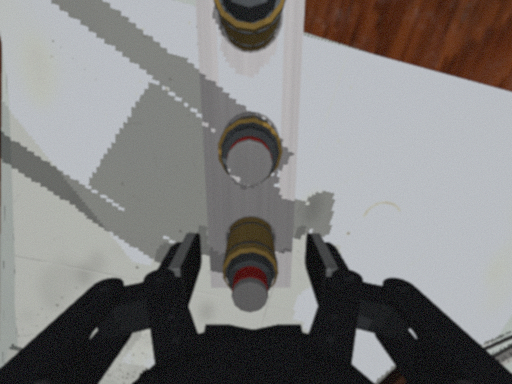

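The plug is at (250,265), centred between the pads. Closing the jaws.

Request:
{"fn": "step_arm", "kwargs": {
  "increments": [
    {"dx":0.2,"dy":-0.5,"dz":1,"wx":0,"wy":0,"wz":0,"jaw":40},
    {"dx":0.2,"dy":-0.5,"dz":1,"wx":0,"wy":0,"wz":0,"jaw":32},
    {"dx":0.2,"dy":-0.5,"dz":1,"wx":0,"wy":0,"wz":0,"jaw":20},
    {"dx":0.2,"dy":-0.5,"dz":1,"wx":0,"wy":0,"wz":0,"jaw":20},
    {"dx":0.2,"dy":-0.5,"dz":1,"wx":0,"wy":0,"wz":0,"jaw":20},
    {"dx":0.2,"dy":-0.5,"dz":1,"wx":0,"wy":0,"wz":0,"jaw":20},
    {"dx":0.2,"dy":-0.5,"dz":1,"wx":0,"wy":0,"wz":0,"jaw":20}
  ]
}}

```text
clock: 14.1
ee_pos: [0.5062, -0.1774, 0.0325]
tool_rot: [3.138, 0.001, 1.817]
wrist_force: [-2.1, 0.5, 5.1]
width: 0.0261
```

Width reads 26.1 mm on a 28 mm plug, so I'll lift slowly and check.

Request:
{"fn": "step_arm", "kwargs": {
  "increments": [
    {"dx":0,"dy":0,"dz":-3,"wx":0,"wy":0,"wz":0,"jaw":20},
    {"dx":0,"dy":0,"dz":-6,"wx":0,"wy":0,"wz":0,"jaw":20},
    {"dx":0,"dy":0,"dz":-12,"wx":0,"wy":0,"wz":0,"jaw":20},
    {"dx":0,"dy":0,"dz":-20,"wx":0,"wy":0,"wz":0,"jaw":20},
    {"dx":0,"dy":0,"dz":-30,"wx":0,"wy":0,"wz":0,"jaw":20},
    {"dx":0,"dy":0,"dz":-40,"wx":0,"wy":0,"wz":0,"jaw":20},
    {"dx":0,"dy":0,"dz":-40,"wx":0,"wy":0,"wz":0,"jaw":20},
    {"dx":0,"dy":0,"dz":-40,"wx":0,"wy":0,"wz":0,"jaw":20}
  ]
}}

```text
clock: 14.9
ee_pos: [0.5064, -0.1775, 0.0731]
tool_rot: [3.137, 0.002, 1.817]
wrist_force: [0.2, 0.1, -1.2]
width: 0.0259
```

Run:
```python
from h import *
f=grab('wrist'); save(f,'w5')
f=grab('side'); cv2.imwrite('pics/side3.png',cv2.resize(f['frame'][150:270,180:340,::-1],None,fx=4,fy=4))
```

```text
(no output)
```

View pics/w5.png

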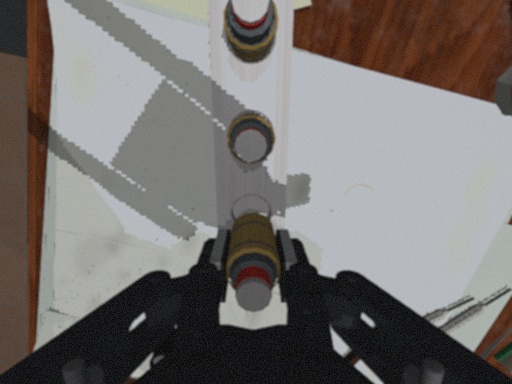

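View pics/side3.png

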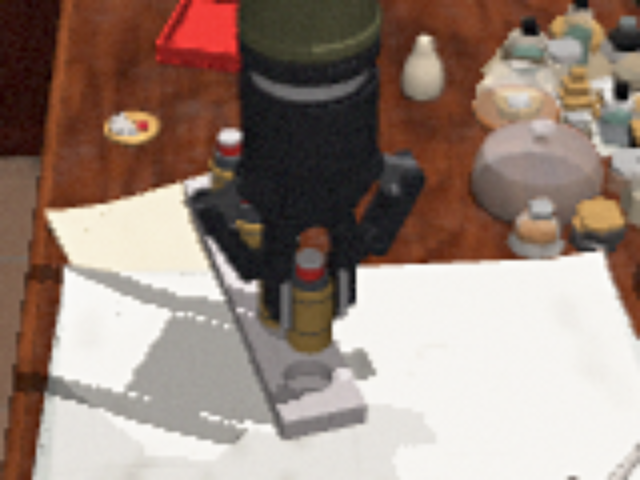

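Plug 1 is lifted and upright in the jaws, with its empty nest showing at (305,375) in the side crop. Its foot is about 26.5 mm below the TCP. Carrying it to the tray high up.

Request:
{"fn": "step_arm", "kwargs": {
  "increments": [
    {"dx":0,"dy":0,"dz":-25,"wx":0,"wy":0,"wz":0,"jaw":20},
    {"dx":0,"dy":0,"dz":-50,"wx":0,"wy":0,"wz":0,"jaw":20},
    {"dx":15,"dy":2,"dz":-70,"wx":0,"wy":0,"wz":0,"jaw":20},
    {"dx":40,"dy":6,"dz":-80,"wx":0,"wy":0,"wz":0,"jaw":20},
    {"dx":75,"dy":12,"dz":-80,"wx":0,"wy":0,"wz":0,"jaw":20},
    {"dx":110,"dy":17,"dz":-80,"wx":0,"wy":0,"wz":0,"jaw":20},
    {"dx":145,"dy":22,"dz":-80,"wx":0,"wy":0,"wz":0,"jaw":20},
    {"dx":180,"dy":28,"dz":-80,"wx":0,"wy":0,"wz":0,"jaw":20},
    {"dx":215,"dy":33,"dz":-80,"wx":0,"wy":0,"wz":0,"jaw":20},
    {"dx":245,"dy":38,"dz":-80,"wx":0,"wy":0,"wz":0,"jaw":20},
    {"dx":260,"dy":40,"dz":-80,"wx":0,"wy":0,"wz":0,"jaw":20},
    {"dx":260,"dy":40,"dz":-80,"wx":0,"wy":0,"wz":0,"jaw":20}
  ]
}}

```text
clock: 16.2
ee_pos: [0.48, 0.0866, 0.1517]
tool_rot: [3.14, 0.0, 1.82]
wrist_force: [0.1, 0.3, -1.1]
width: 0.0264
```

```bash
python3 go.py .467 .2415 .06
```

```text
d tool mm [153.4  25.5  91.8] pos [0.48   0.0866 0.1517] yaw 104.3 tilt 0.1 16.2
```

Request:
{"fn": "step_arm", "kwargs": {
  "increments": [
    {"dx":20,"dy":3,"dz":0,"wx":0,"wy":0,"wz":0,"jaw":20},
    {"dx":50,"dy":8,"dz":0,"wx":0,"wy":0,"wz":0,"jaw":20},
    {"dx":85,"dy":14,"dz":0,"wx":0,"wy":0,"wz":0,"jaw":20},
    {"dx":120,"dy":20,"dz":0,"wx":0,"wy":0,"wz":0,"jaw":20},
    {"dx":145,"dy":24,"dz":10,"wx":0,"wy":0,"wz":0,"jaw":20},
    {"dx":153.4,"dy":25.5,"dz":30,"wx":0,"wy":0,"wz":0,"jaw":20},
    {"dx":153.4,"dy":25.5,"dz":50,"wx":0,"wy":0,"wz":0,"jaw":20},
    {"dx":153.4,"dy":25.5,"dz":70,"wx":0,"wy":0,"wz":0,"jaw":20},
    {"dx":153.4,"dy":25.5,"dz":85,"wx":0,"wy":0,"wz":0,"jaw":20},
    {"dx":153.4,"dy":25.5,"dz":92,"wx":0,"wy":0,"wz":0,"jaw":20},
    {"dx":153.4,"dy":25.5,"dz":92,"wx":0,"wy":0,"wz":0,"jaw":20},
    {"dx":153.4,"dy":25.5,"dz":92,"wx":0,"wy":0,"wz":0,"jaw":20}
  ]
}}

```text
clock: 17.4
ee_pos: [0.4675, 0.2412, 0.06]
tool_rot: [3.139, 0.0, 1.82]
wrist_force: [-0.2, -0.3, -1.1]
width: 0.0262
```

```bash
python3 go.py .467 .2415 .034
python3 - <<'E'
from h import *
f=grab('scene'); cv2.imwrite('pics/scene4.png',cv2.resize(f['frame'][190:340,140:340,::-1],None,fx=4,fy=4))
f=grab('side'); cv2.imwrite('pics/side4.png',cv2.resize(f['frame'][100:220,160:320,::-1],None,fx=4,fy=4))
E
```

```text
d tool mm [ 0.4 -0.5 26. ] pos [0.4675 0.2412 0.06  ] yaw 104.27 tilt 0.12 17.4
```

View pics/scene4.png

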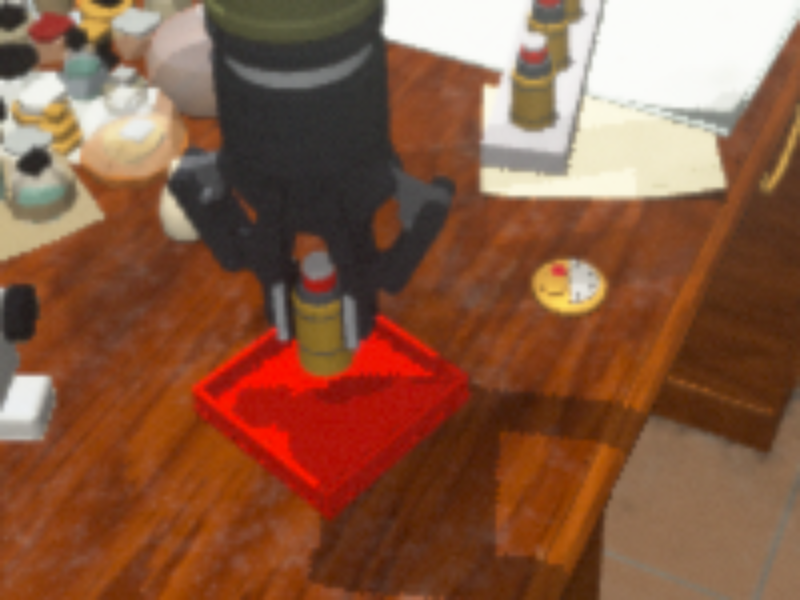

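View pics/side4.png

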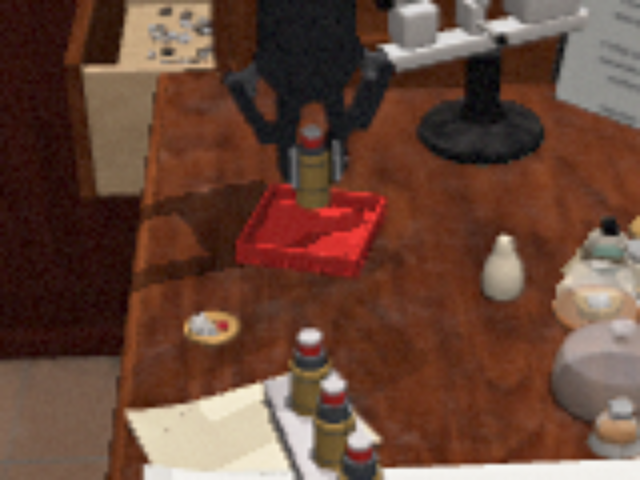

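The plug hangs upright over the tray: its foot is at (326,370) in the scene crop, with the tray rim around it. Lowering to feel the floor, expected at a TCP z of about 0.0305.

Request:
{"fn": "step_arm", "kwargs": {
  "increments": [
    {"dx":0.4,"dy":-0.5,"dz":10,"wx":0,"wy":0,"wz":0,"jaw":20},
    {"dx":0.4,"dy":-0.5,"dz":18,"wx":0,"wy":0,"wz":0,"jaw":20},
    {"dx":0.4,"dy":-0.5,"dz":24,"wx":0,"wy":0,"wz":0,"jaw":20},
    {"dx":0.4,"dy":-0.5,"dz":27,"wx":0,"wy":0,"wz":0,"jaw":20},
    {"dx":0.4,"dy":-0.5,"dz":27,"wx":0,"wy":0,"wz":0,"jaw":20},
    {"dx":0.4,"dy":-0.5,"dz":27,"wx":0,"wy":0,"wz":0,"jaw":20}
  ]
}}

```text
clock: 18.1
ee_pos: [0.4673, 0.2419, 0.0334]
tool_rot: [3.138, -0.0, 1.82]
wrist_force: [-0.3, 0.2, -1.3]
width: 0.0262
```

Request:
{"fn": "step_arm", "kwargs": {
  "increments": [
    {"dx":0,"dy":0,"dz":1,"wx":0,"wy":0,"wz":0,"jaw":20},
    {"dx":0,"dy":0,"dz":1,"wx":0,"wy":0,"wz":0,"jaw":20}
  ]
}}

```text
clock: 18.3
ee_pos: [0.4675, 0.242, 0.0325]
tool_rot: [3.138, -0.0, 1.82]
wrist_force: [0.3, 0.6, -1.2]
width: 0.0263
```

Request:
{"fn": "step_arm", "kwargs": {
  "increments": [
    {"dx":0,"dy":0,"dz":1,"wx":0,"wy":0,"wz":0,"jaw":20},
    {"dx":0,"dy":0,"dz":1,"wx":0,"wy":0,"wz":0,"jaw":20}
  ]
}}

```text
clock: 18.5
ee_pos: [0.4675, 0.242, 0.0316]
tool_rot: [3.138, -0.0, 1.82]
wrist_force: [-0.1, -0.3, -2.2]
width: 0.0267
```

Request:
{"fn": "step_arm", "kwargs": {
  "increments": [
    {"dx":0,"dy":0,"dz":1,"wx":0,"wy":0,"wz":0,"jaw":20},
    {"dx":0,"dy":0,"dz":1,"wx":0,"wy":0,"wz":0,"jaw":20}
  ]
}}

```text
clock: 18.7
ee_pos: [0.4676, 0.242, 0.0306]
tool_rot: [3.138, -0.0, 1.82]
wrist_force: [-0.2, -0.8, -1.3]
width: 0.0262
```

Request:
{"fn": "step_arm", "kwargs": {
  "increments": [
    {"dx":0,"dy":0,"dz":1,"wx":0,"wy":0,"wz":0,"jaw":20},
    {"dx":0,"dy":0,"dz":1,"wx":0,"wy":0,"wz":0,"jaw":20}
  ]
}}

```text
clock: 18.9
ee_pos: [0.4676, 0.2421, 0.0305]
tool_rot: [3.137, -0.0, 1.82]
wrist_force: [-1.5, -1.2, 8.1]
width: 0.0261
```

Floor contact at 0.0305 with 8 N, where expected. Releasing gently.

Request:
{"fn": "step_arm", "kwargs": {
  "increments": [
    {"dx":0,"dy":0,"dz":-0.2,"wx":0,"wy":0,"wz":0,"jaw":29},
    {"dx":0,"dy":0,"dz":-0.2,"wx":0,"wy":0,"wz":0,"jaw":31},
    {"dx":0,"dy":0,"dz":-0.2,"wx":0,"wy":0,"wz":0,"jaw":34},
    {"dx":0,"dy":0,"dz":-0.2,"wx":0,"wy":0,"wz":0,"jaw":40},
    {"dx":0,"dy":0,"dz":-0.2,"wx":0,"wy":0,"wz":0,"jaw":46},
    {"dx":0,"dy":0,"dz":-0.2,"wx":0,"wy":0,"wz":0,"jaw":46},
    {"dx":0,"dy":0,"dz":-0.2,"wx":0,"wy":0,"wz":0,"jaw":46}
  ]
}}

```text
clock: 19.6
ee_pos: [0.4676, 0.2421, 0.0306]
tool_rot: [3.137, -0.0, 1.82]
wrist_force: [-0.4, 0.7, -0.4]
width: 0.0461
```

Run:
```python
from h import *
f=grab('wrist'); save(f,'w6')
```

```text
(no output)
```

View pics/w6.png

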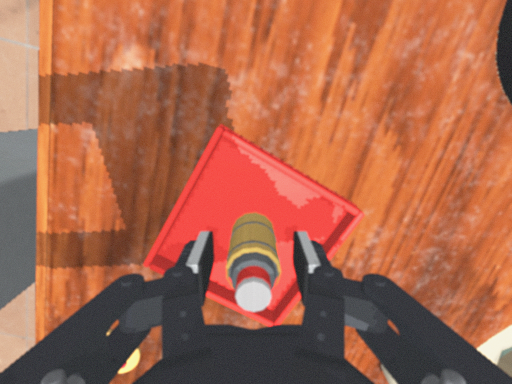

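The plug stands free at (253,255), with clear gaps to the pads at columns 210 and 297. Straight up now.

Request:
{"fn": "step_arm", "kwargs": {
  "increments": [
    {"dx":0,"dy":0,"dz":-5,"wx":0,"wy":0,"wz":0,"jaw":46},
    {"dx":0,"dy":0,"dz":-15,"wx":0,"wy":0,"wz":0,"jaw":46},
    {"dx":0,"dy":0,"dz":-35,"wx":0,"wy":0,"wz":0,"jaw":46},
    {"dx":0,"dy":0,"dz":-60,"wx":0,"wy":0,"wz":0,"jaw":46},
    {"dx":0,"dy":0,"dz":-90,"wx":0,"wy":0,"wz":0,"jaw":46},
    {"dx":0,"dy":0,"dz":-120,"wx":0,"wy":0,"wz":0,"jaw":46},
    {"dx":0,"dy":0,"dz":-150,"wx":0,"wy":0,"wz":0,"jaw":46},
    {"dx":0,"dy":0,"dz":-150,"wx":0,"wy":0,"wz":0,"jaw":46},
    {"dx":0,"dy":0,"dz":-150,"wx":0,"wy":0,"wz":0,"jaw":46}
  ]
}}

```text
clock: 20.55
ee_pos: [0.4674, 0.2421, 0.182]
tool_rot: [3.135, -0.001, 1.82]
wrist_force: [0.3, 0.1, -0.1]
width: 0.0458
```

Run:
```python
from h import *
o=r.get_obs();print(o['clock'],o['wrist_force'])
f=grab('wrist'); save(f,'w7');C=cloud(f)
for bx in (((.40,.54),(.17,.31)),((.35,.58),(-.25,.05))):
    m=((C[...,0]>bx[0][0])&(C[...,0]<bx[0][1])&(C[...,1]>bx[1][0])&(C[...,1]<bx[1][1])&(C[...,2]>.042)&(C[...,2]<.1)).astype(np.uint8)
    nl,l,st,ce=cv2.connectedComponentsWithStats(m)
    for k in range(1,nl):
        if st[k,4]>30:
            P=C[l==k]; zt=np.percentile(P[:,2],97); T=P[P[:,2]>zt-.0025]; print('wrist',st[k,4],ce[k].round(),'top',T.mean(0).round(4),zt.round(4))
f=grab('scene'); save(f,'scene5')
f=grab('side'); save(f,'side5'); cv2.imwrite('pics/side5c.png',cv2.resize(f['frame'][120:270,170:330,::-1],None,fx=4,fy=4))
```

```text
20.55 [ 0.26652514  0.05669463 -0.10430715]
wrist 580 [252. 185.] top [0.4683 0.2425 0.0687] 0.0695
```

View pics/side5c.png

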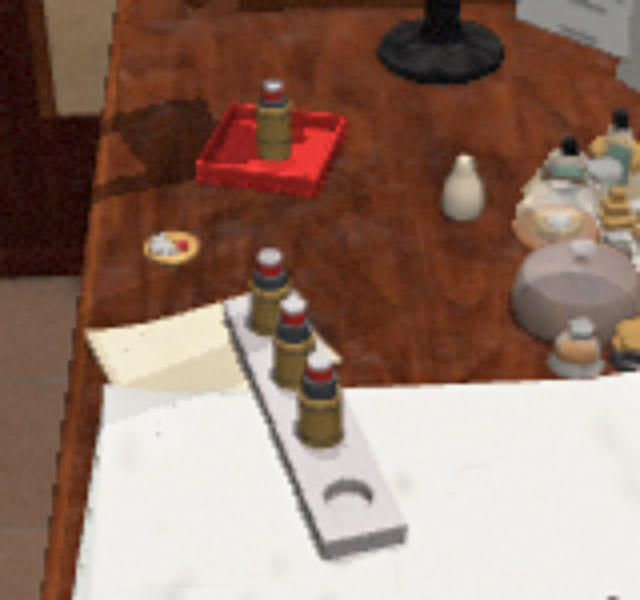

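View pics/scene5.png

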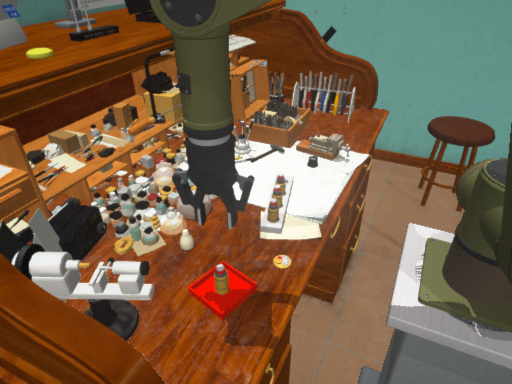

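The plug stands upright in the tray: its top is at z 0.0687 where 0.0686 is expected, and it is 1–2 mm from the tray centre. The three sound plugs are in their nests and the bystanders haven't moved. Handing in.

Run:
```python
from h import *
print(workorder.hand_in()); print(r.get_obs()['clock'])
```

```text
the job is handed in; nothing more can be done
None
the job is handed in; nothing more can be done
```

I found the weak plug in nest 1, lifted it out and stood it upright in the red tray. The job was handed in at about 21 s on the robot's clock.

| Nest | Force | At about |
|---|---|---|
| 4 | 7.6 N | 3.6 mm |
| 3 | 6.4 N | 3.3 mm |
| 2 | 7.5 N | 3.3 mm |
| 1 (weak) | 4.2–4.5 N | 5.3–5.5 mm |

I stopped nests 2–4 short of 5 mm because the force already showed they were sound. I held nest 1 down for about 0.5 s.

**Last checks:** the plug's top is at z 0.0687, where 0.0686 is expected, and it is 1–2 mm from the tray centre. In the side and scene pictures the three sound plugs still stand in their nests and the loupe, blower and movement look unmoved; I did not measure these again. The gripper was about 150 mm clear above the plug.

**One disagreement:** the jaws read 26 mm closed on the 28 mm plug. The plug did not slip or tilt, and it met the tray floor where expected.

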